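# Pop open a stapler magazine and catch it

### The job

The electric stapler needs refilling. Press the release on top of its head with one fingertip and stop the staple magazine with the other finger as it springs out, before it is half-way out; then let it out slowly against that finger until it is fully open, and take the hand away. The spring does the opening: do not grip or pull the magazine, lift or shove the stapler, or disturb the things around it.

Things in the scene. Friction and masses are not known exactly. Their poses are not given: they have to be found in the camera images.
- stapler: Dark grey electric stapler, 170 mm long, 78 wide, about 0.9 kg, loose on rubber feet. Origin: centre of its underside; z up; its front points along its own -x. From the front (mm): magazine nose plate, x -85 to -79 (shut); head, a flat deck 60 wide and 62 high, x -79 to -5, with the release button in it; motor housing 80 high, 74 wide, x -5 to 85. The base also ends at x = -85; the table beyond is free.
- release_top (a point): Centre of the top of the release button: an oblong grey cap 22 mm (along the stapler's x) by 28 mm, at x = -41, y = 0, z = 69 mm of the stapler, 7 mm proud of the deck. The point moves with the button.
- release (a joint): Travel of the release button, m: 0 = up, 0.005 = pressed fully down, which takes about 5 N; the catch lets go at about 0.0033. Springs back up.
- lip_top (a point): Middle of the top edge, on the front face, of the magazine's nose plate: upright, 36 mm wide (stapler's y), 6 mm thick. Its upper part is a pull lip standing 22 mm above the deck, 84 mm above the table, 15 mm above the button. Shut, its front face is 44 mm in front of the button's centre. The point moves out with the magazine.
- magazine (a joint): How far the staple magazine (nose plate and steel channel) has slid out of the head along the stapler's -x, m: 0 = shut and latched, 0.075 = fully out at its stop. When the catch lets go a spring drives it out at once (2.6 N at first, 1 N at the end), to the stop within about a quarter of a second, and then keeps it there.
- nose_plate: The magazine's nose plate with the pull lip, as a solid (see lip_top for where it is; this origin lies at the stapler's origin when shut and moves out with the magazine).
- lip_back: The dark backing on the rear side of the nose plate and its pull lip, as a solid (thickness included in the 6 mm); reached only by gripping or hooking the lip from behind once the magazine is out. Origin as for the nose plate.
- jar: Bystander: open glass jar, 74 mm across, 105 mm tall. Origin: centre of its underside, as for all the bystanders.
- tumbler: Bystander: glass tumbler, 72 mm across, 90 mm tall.
- glue_stick: Bystander: standing glue stick, 27 mm across, 92 mm tall.
- pot: Bystander: small white screw-top pot, 41 mm across, 48 mm tall.
- refill_box: Bystander: cardboard box of staples, 92 x 50 mm, 32 mm tall.
- spool: Bystander: standing wooden thread spool, 32 mm across, 50 mm tall.
- curtain_ring: Bystander: brass curtain ring lying flat, 44 mm across, 6 mm thick.
Mind the look-alikes: they are no part of the job. What is meant by the stapler is not green, and is the smaller of those in its own colour.

How it is judged:
By the outcome, as a careful person would: the job done as asked, in the order asked, and still so for the second after the job is handed in, with the robot touching nothing.
It also fails if it takes over 38 s, if anything falls off the work surface, if the arm or the gripper's body presses on something with over 40 N, if the wrist force passes 120 N, or if a joint passes its speed limit or range.

### The arm

A 7-joint arm with a two-finger parallel gripper is mounted at the origin on the work surface. World frame = base frame: x ahead of the robot, y to its left, z up, the work surface at z = 0. Lengths are in m, angles in rad, forces in N, time in s.
With the tool pointing down it reaches from about 0.425 to 0.975 m from the base axis. Payload 16.7 kg.
Tool frame: the origin (TCP) lies on the front face of the gripper's body, between the roots of the fingers; the fingertips stand 73 mm ahead of it and the grasp point (between the pads) lies r.tcp_to_grasp ahead of it (r.tcp_to_grasp is the distance from the TCP to the grasp point, in m); x points along the fingers, y is the direction in which the jaws open and shut, and the axes are right-handed (so a half turn about x gives the same grasp; the last joint's range is limited). The gripper opens to 85 mm and grips with 20 to 120 N. Pads are 22 mm wide; open, the fingers measure 114 mm over their backs; the gripper's body (76 mm by 85 mm) begins 54 mm behind the grasp point. The pads swing forward as they close: fully open they stand 13 mm farther back than shut.
Start: joints at [-1.478, 0.426, 0.074, 1.606, -0.034, 1.111, -0.067], TCP at [0.162, 0.655, 0.304] pointing down, gripper open.
Joint ranges: [-2.85, 2.85], [-0.5, 2.14], [-1.23, 1.37], [0.21, 2.46], [-1.02, 4.16], [0.16, 2.05], [-2.73, 2.73]. Speed limits (rad/s): [1.89, 1.89, 2.39, 2.39, 3.01, 3.01, 3.01].

### API

Orientations are given as a unit quaternion [x, y, z, w].
In Python, from bench import readout, get_image, job, r gives the robot as it stands.
- The arm moves only by the tool move_arm, never from a script. Its arguments are lists of equal length, an entry for each row: "xyz": the shift along the tool's x, y, z each as a share of 1000 mm, from -1 to 1, a list of three; "rotation": the turn, a rotation vector about the tool's x, y, z each as a share of pi rad, from -1 to 1, a list of three; "hand": the opening in per cent of the stroke, from 0 (shut) to 100 (fully open). A call has 1 to 12 rows; each row is the pose to reach, as a shift and turn from the pose measured when the call began, along the tool's axes at that moment, turning the shorter way round; what a row does not reach only later rows make up. A row lasts 1/8 s, in which the tool goes at most 62.5 mm and 10.7 degrees, less where a joint would pass 70% of its speed; a pose out of reach is approached as far as the arm can. A call with a number of a shift or a turn outside -1 to 1 is refused whole. A call with a gripper value outside its range is refused whole. The fingers move at their own pace and stop on an object; "grip_force" is the grip in N (left out, the last holds). Time passes only in rows, so rows that repeat a pose let the fingers close. It gives the time, the measured TCP pose, the force and the opening at its end, in the units of the state.
- readout.sense(): the state, without advancing time (a new reading comes with each control period).
- get_image(name): name is "side" or "top"; returns a dict with "image" (384x512x3 uint8, blue, green, red), "range_z" (384x512 float32, m along the optical axis (not along the pixel's ray), 0 where there is no reading), "fx", "fy", "cx", "cy" (pixels), "extrinsics" (4x4, takes a point from world to camera coordinates). Camera axes: x right, y up, looking along -z (the intrinsics and any distortion apply to the point x, -y, -z); pixel columns grow to the right and rows downward; lengths in m; the calibration is good to about 2 mm. A picture is of the moment at which its call begins.
- job.sign_off(): hands the job in, once; it reports no verdict.
The state is a dict: "time_s": time; "joint_pos": joint angles; "joint_velocities": joint speeds; "joint_efforts": joint torques, N m; "ee_pos": TCP position; "tcp_rot": TCP orientation; "contact_force": force on the tool from outside, world axes, zero at the start; "ft_torque": the same for the moment, N m; "gripper_width": opening from 0.0 (shut) to 1.0 (fully open).
Only numpy, scipy, OpenCV 4.12 (cv2) and the standard library are available. Lean on these libraries where they do the work, as an engineer would, in place of code of your own. Each camera call takes 0.05 s, during which the arm holds its last target.

## Working session

There is one attempt and no reset: what is moved stays moved. The work goes in short steps, Python scripts to look and compute and a tool call to move; the robot and the scene stay as the last step left them, time stands still between calls to the robot, and variables do not carry over. Pictures are saved under pics/ and viewed, and the job is handed in when it is done.

Besides the shell and the picture viewer there is one more tool, called after "Emit:" as name(argument=value, ...) on one line, values as JSON. move_arm: Moves the arm, as the interface text tells. Its arguments: {"type":"object","properties":{"xyz":{"type":"array","items":{"type":"array","items":{"type":"number","minimum":-1,"maximum":1}}},"rotation":{"type":"array","items":{"type":"array","items":{"type":"number","minimum":-1,"maximum":1}}},"hand":{"type":"array","items":{"type":"number"}},"grip_force":{"type":"number"}},"required":["xyz","rotation","hand"]}

```bash
mkdir -p pics; ls; python3 - <<'E'
from bench import readout,get_image,job,r
import cv2,numpy as np,pickle
s=readout.sense();print(s);print(r.tcp_to_grasp,dir(r))
for n in("side","top"):
    d=get_image(n);cv2.imwrite(f"pics/{n}0.png",d["image"]);pickle.dump(d,open(f"{n}0.pkl","wb"));print(n,d["fx"],d["fy"],d["cx"],d["cy"],d["extrinsics"].round(4).tolist() if hasattr(d["extrinsics"],"round") else d["extrinsics"],d.keys())
E
```

```text
pics
{'time_s': 0.0, 'joint_pos': array([-1.47850562,  0.42672117,  0.07388236,  1.60663902, -0.0340926 ,
        1.11080083, -0.06710725]), 'joint_velocities': array([-0.00031586,  0.00188827,  0.00066613,  0.00127663,  0.00112235,
       -0.00012707,  0.00133873]), 'joint_efforts': array([-1.19403616e-03, -9.49819922e+01,  3.76012400e+00, -4.63542259e+01,
        1.90475833e-02,  9.83192527e-03,  6.95681422e-06]), 'ee_pos': array([0.16158749, 0.65503391, 0.30320458]), 'tcp_rot': array([ 0.08483845,  0.70195765, -0.08576299,  0.70192778]), 'contact_force': array([-0.38629041, -0.09665258, -0.1680088 ]), 'ft_torque': array([ 0.02398593,  0.01091323, -0.07140884]), 'gripper_width': 1.0019623959146167}
0.0539 ['IKError', '__class__', '__delattr__', '__dict__', '__dir__', '__doc__', '__eq__', '__format__', '__ge__', '__getattribute__', '__getstate__', '__gt__', '__hash__', '__init__', '__init_subclass__', '__le__', '__lt__', '__module__', '__ne__', '__new__', '__reduce__', '__reduce_ex__', '__repr__', '__setattr__', '__sizeof__', '__str__', '__subclasshook__', '__weakref__', 'tcp_to_grasp']
side 361.05241841983656 361.05241841983656 262.3050628002594 193.68468807804285 [[-0.9973, -0.0709, -0.0179, 0.506], [0.0391, -0.7242, 0.6884, -0.0889], [-0.0617, 0.6859, 0.7251, -0.9167], [0.0, 0.0, 0.0, 1.0]] dict_keys(['image', 'range_z', 'fx', 'fy', 'cx', 'cy', 'extrinsics'])
top 487.5139250501435 487.5139250501435 264.89798645104287 193.71319565642784 [[-0.0038, -1.0, 0.0056, -0.013], [0.9986, -0.0036, 0.0522, -0.5077], [-0.0521, 0.0057, 0.9986, -1.2796], [0.0, 0.0, 0.0, 1.0]] dict_keys(['image', 'range_z', 'fx', 'fy', 'cx', 'cy', 'extrinsics'])
```

View pics/side0.png

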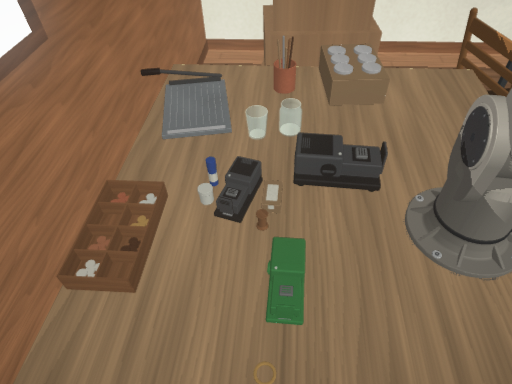

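View pics/top0.png

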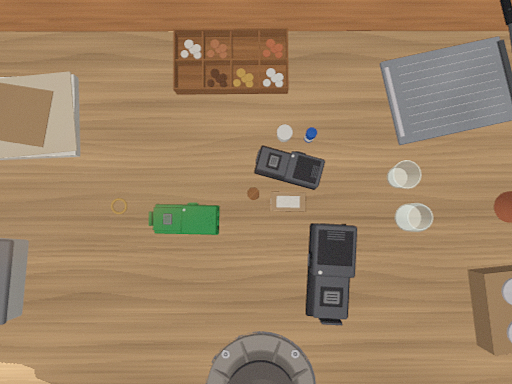

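Candidates: small dark stapler at top(290,167)/side(238,188), large dark one at top(331,270)/side(338,162), and the green one at top(186,219). The job means the small dark one: it isn't green and is the smaller of the two dark ones. I'll confirm that in a crop and measure.

```bash
cat > h.py <<'E'
import numpy as np,cv2,pickle
def load(n):return pickle.load(open(n+".pkl","rb"))
def pts(d):
    z=d["range_z"];v,u=np.mgrid[:z.shape[0],:z.shape[1]]
    c=np.stack([(u-d["cx"])/d["fx"]*z,-(v-d["cy"])/d["fy"]*z,-z],-1)
    E=np.array(d["extrinsics"]);return (c-E[:3,3])@E[:3,:3]
def ray(d,u,v,h):
    E=np.array(d["extrinsics"]);o=-E[:3,:3].T@E[:3,3]
    w=E[:3,:3].T@np.array([(u-d["cx"])/d["fx"],-(v-d["cy"])/d["fy"],-1]);return o+w*(h-o[2])/w[2]
def proj(d,p):
    E=np.array(d["extrinsics"]);c=E[:3,:3]@np.array(p)+E[:3,3];return d["cx"]+d["fx"]*c[0]/-c[2],d["cy"]-d["fy"]*c[1]/-c[2]
E
python3 - <<'E'
from h import *
t=load("top0");s=load("side0")
a=cv2.resize(t["image"][120:215,235:340],None,fx=5,fy=5,interpolation=cv2.INTER_CUBIC)
b=cv2.resize(s["image"][145:235,190:290],None,fx=5,fy=5,interpolation=cv2.INTER_CUBIC)
cv2.imwrite("pics/cropt.png",a);cv2.imwrite("pics/crops.png",b)
P=pts(t)
for (x,y) in[(290,167),(331,270),(186,219)]:
    sub=P[y-40:y+40,x-40:x+40] 
    print((x,y),P[y,x].round(3))
# object heights in the region
H=P[...,2]
np.set_printoptions(linewidth=250)
print((H[140:195:3,250:330:3]*1000).astype(int))
E
```

```text
(290, 167) [ 0.571 -0.078  0.08 ]
(331, 270) [ 0.317 -0.174  0.115]
(186, 219) [0.441 0.183 0.084]
[[  -3    0   -5    1    4    1   -3 1304   -2   -1   11   24   17   -2    0   -3    0    0    3   36   41   -4    0   -4    1   -7    0]
 [   1   -7    1    5    3    0   -1    3   -5    0    3    0   -1    3    0   -1   -3   -1   -2   -1    2    0    1    0    3   -4   -2]
 [   3   -2    0   -2   23   17    1   -2    0    1    0   -1   -1    1   -4   -2    0    1    2   -2    2   -1   -1    1   -1   -3   -1]
 [   0    0    3   83   63   65   62   67   14   17    5   -4    3    0    4    0   -1    1    4   -3   -3   -3    2    1    4   -1    1]
 [   0    0   -2   82   60   62   61   62   61   63   66   62   17    1   75   78   77   63    0    0    2    0    0    2    3    1    2]
 [   0    2    0   71   64   63   61   72   62   63   60   60   62   62   78   77   82   80   79   74    2    0   -1    0    0    2   -2]
 [  -5   -2   86   58   60   60   63   69   71   66   60   61   63   76   79   79   79   80   79   80   86   84   77   79   -1    0   -2]
 [   2    4   81   61   64   62   6
[... 921 characters left out ...]
 -1   -1]
 [  -4    0   -1    2   -1    0   -1    1    4    0    0    1   -2   18   19   60   76   78   82   79   75   80   84   -1    0    3    0]
 [   6    0   -6    4    0    2   -3    1    0    0    1   -1    5   -4    0   -3   11   18   40   64   76   75   79    0    4    1    0]
 [  48   47   46    0    0   -2    0   -1    2    1   -2    3    3    0   -1   -1    0    1    2   -2   16   22    2    0    6    1    3]
 [  50   49   48   -3 1304   -2    0   -1    4   -1   -2    2   -2    0   -4    0    3   -3   -1   -2    0    0    0    0   -4   -1    4]
 [  46   47   46    0    4    0   -2   33   32   37   31   34   33   35   37   33   29   31   32   -1   -4    0   -4    3    2    3    0]]
```

View pics/cropt.png

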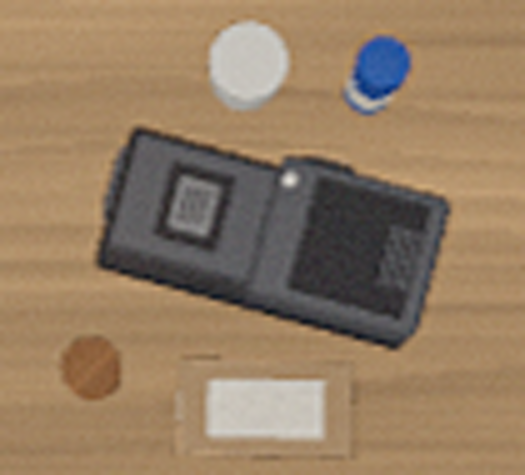

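View pics/crops.png

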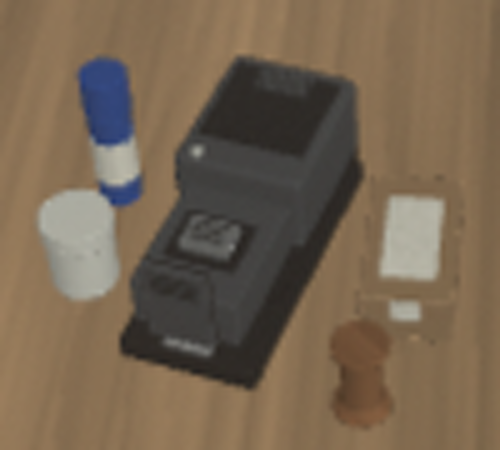

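The crops confirm it: the small dark stapler has a button cap at top(274,161) and its nose lip at the left end, towards world +y. The housing is 80 mm high, as described, against 115 mm for the big one. Next I'll work out its pose.

```bash
cat > pose.py <<'E'
from h import *
from scipy.spatial.transform import Rotation as R
def measure(t,s,verbose=1):
    P=pts(t);H=cv2.medianBlur(P[...,2].astype(np.float32),5)
    reg=np.zeros(H.shape,bool);reg[135:200,245:335]=1
    m=((H>.073)&(H<.09)&reg).astype(np.uint8)
    n,l,st,c=cv2.connectedComponentsWithStats(m);k=1+np.argmax(st[1:,4]);m=(l==k)
    v,u=np.nonzero(m)
    W=np.array([ray(t,a,b,.08) for a,b in zip(u,v)])[:,:2]
    rc=cv2.minAreaRect((W*1000).astype(np.float32));print("housing rect mm",rc,"mean",W.mean(0))
    return rc,W
if __name__=="__main__":
    t=load("top0");s=load("side0")
    rc,W=measure(t,s)
    # button: brighter cap inside the dark surround
    for n,d,(x0,x1,y0,y1) in(("top",t,(265,284,150,172)),("side",s,(224,242,184,200))):
        g=cv2.cvtColor(d["image"],cv2.COLOR_BGR2GRAY).astype(int)
        np.set_printoptions(linewidth=250);print(n);print(g[y0:y1,x0:x1])
E
python3 pose.py
```

```text
housing rect mm ((567.3319702148438, -113.08336639404297), (89.67180633544922, 74.1839828491211), 73.77642822265625) mean [ 0.56707379 -0.11325472]
top
[[ 94  94  91  97  95  96  98  88  92  87  77  63  49  55  74  88  89 118 154]
 [ 92  97  92  95  95  92  96 100  99  95  93  91  92  83  69  63  43  60  72]
 [ 92  94  94  94  80  66  85  90  89  99  97  98  94  92  94  90  87  79  69]
 [ 94  91  97  90  70  49  53  55  62  67  82  93  98 101  96  95  93  91  94]
 [ 90  96  98  82  55  54  45  49  46  55  54  59  64  75  82  89  95  97  91]
 [ 94  97  97  79  54  57 107 109  90  62  46  46  47  54  54  58  61  86  93]
 [ 92  95  91  69  46  81 118 136 127 125 118  95  78  62  49  42  55  85  94]
 [ 94 100  91  64  49  96 130 112 120 120 124 127 128 108  69  54  71  88  89]
 [ 96  98  86  55  45 108 123  99 101  93 107 105 118 110  71  51  74  91  91]
 [ 98  98  73  48  65 118 120 105 108 104 106 108 121  97  57  57  84  96  93]
 [ 95  96  63  50  85 128  99 112 103 110  99 109 134  93  45  49  84 100  95]
 [100  94  69  42 106 134  95 111  96 112 101 117 119  70  44  72  89  94  89]

[... 1296 characters left out ...]
 87  85  49  45  49  58]
 [ 64  46  59  89  80  76  78  77  67  62  80  89  96  93  57  43  47  61]
 [ 51  54  87  92  77  68  68  63  77  77  84  95  95  86  43  42  52  66]
 [ 45  60  97  97  94  90  90  87  78  70  84  94  92  62  41  46  60  67]
 [ 42  53  81  90  91  94  97  99  95  92  95 106 118  46  43  51  66  68]
 [ 43  45  50  57  64  76  80  90  92  95  98  97  70  42  45  59  65  68]
 [ 51  46  43  44  45  49  51  57  64  76  80  80  44  43  52  67  66  67]
 [ 61  65  62  56  46  47  43  43  44  49  49  51  42  47  64  67  67  69]
 [ 58  51  52  53  59  64  63  56  46  45  42  42  44  55  67  67  68  68]
 [ 66  68  67  65  58  51  52  57  64  65  61  56  54  65  67  68  69  65]]
```

```bash
cat > b.py <<'E'
from h import *
t=load("top0");s=load("side0")
g=cv2.cvtColor(t["image"],cv2.COLOR_BGR2GRAY)
m=np.zeros_like(g);m[154:167,267:280]=(g[154:167,267:280]>82)
n,l,st,c=cv2.connectedComponentsWithStats(m);
k=l[161,273];v,u=np.nonzero(l==k);print(st[k],c[k])
W=np.array([ray(t,a,b,.069) for a,b in zip(u,v)])[:,:2]
print("btn rect",cv2.minAreaRect((W*1000).astype(np.float32)));bt=W.mean(0);print("top btn",bt)
print("side btn",ray(s,231.7,191.3,.069))
hc=np.array([.56733,-.11308]);d=hc-bt;print("dist (81)",np.linalg.norm(d)*1000,"yaw from centres",np.degrees(np.arctan2(d[1],d[0])))
# stapler +x dir from rect: long side
for yaw in (np.degrees(np.arctan2(d[1],d[0])),):
  ex=np.array([np.cos(np.radians(yaw)),np.sin(np.radians(yaw))])
# depth-cloud from both cams for nose lip
  for n,dd in(("top",t),("side",s)):
    P=pts(dd);q=P.reshape(-1,3);o=bt+ex*.041
    X=(q[:,:2]-o)@ex;Y=(q[:,:2]-o)@np.array([-ex[1],ex[0]])
    for lab,sel in(("lip",(abs(Y)<.015)&(X<-.07)&(X>-.11)&(q[:,2]>.068)&(q[:,2]<.1)),("house",(X>-.02)&(X<.1)&(abs(Y)<.05)&(q[:,2]>.074)&(q[:,2]<.09)),("head",(X>-.1)&(X<-.01)&(abs(Y)<.05)&(q[:,2]>.055)&(q[:,2]<.068))):
      print(n,lab,sel.sum(),np.percentile(X[sel],[2,50,98]).round(4),np.percentile(Y[sel],[2,50,98]).round(4),np.percentile(q[sel,2],[2,50,98]).round(4))
# surroundings
P=pts(t)
for nm,(x,y) in dict(pot=(285,132),glue=(311,133),spool=(253,193),box=(288,202)).items():
  q=P[y,x];e=(q[:2]-o);print(nm,q.round(3),"stapler frame",(e@ex).round(3),(e@[-ex[1],ex[0]]).round(3))
E
python3 b.py
```

```text
[268 155  11  12  96] [273.29166667 160.73958333]
btn rect ((588.65380859375, -36.507286071777344), (22.547895431518555, 27.530122756958008), 71.41010284423828)
top btn [ 0.5887983  -0.03623155]
side btn [ 0.58722371 -0.03393372  0.069     ]
dist (81) 79.7908027706218 yaw from centres -105.60818148947739
top lip 37 [-0.0865 -0.0826 -0.0753] [-0.014  -0.0006  0.0144] [0.0686 0.0817 0.0888]
top house 1012 [-0.004   0.039   0.0819] [-0.0351 -0.0005  0.0348] [0.0754 0.0803 0.0856]
top head 572 [-0.0788 -0.0465 -0.0114] [-0.0286 -0.0004  0.0292] [0.0568 0.0622 0.0674]
side lip 64 [-0.0876 -0.0851 -0.0802] [-0.0145  0.0007  0.0145] [0.0689 0.0796 0.0852]
side house 632 [-0.005   0.0324  0.0795] [-0.0373 -0.0038  0.0323] [0.0751 0.08   0.0833]
side head 401 [-0.0865 -0.05   -0.0113] [-0.0313 -0.0089  0.0267] [0.0559 0.0618 0.0676]
pot [ 0.666 -0.067  0.049] stapler frame -0.032 0.083
glue [ 0.656 -0.131  0.088] stapler frame 0.032 0.091
spool [0.508 0.016 0.043] stapler frame -0.07 -0.092
box [ 0.485 -0.075  0.034] stapler frame 0.024 -0.09
```

```bash
cat > go.py <<'E'
from h import *
from bench import readout
from scipy.spatial.transform import Rotation as R
import sys
B=np.array([0.588,-0.0357]);yaw=np.radians(-106.);ex=np.array([np.cos(yaw),np.sin(yaw)]);f=-ex
def delta(off,z,side=0.):
    s=readout.sense();p=s["ee_pos"];q=R.from_quat(s["tcp_rot"]);M=q.as_matrix()
    xt=np.array([0,0,-1.]);best=None
    for sg in(1,-1):
        y=sg*np.r_[f,0];T=np.stack([xt,y,np.cross(xt,y)],1)
        rv=(q.inv()*R.from_matrix(T)).as_rotvec()
        if best is None or np.linalg.norm(rv)<np.linalg.norm(best[1]):best=(sg,rv)
    sv=np.array([-f[1],f[0]]);tgt=np.r_[B+f*off+sv*side,z]
    print("t",s["time_s"],"p",p.round(4),"y axis",M[:,1].round(3),"sg y=",best[0],"*front")
    print("stapler-frame off",((p[:2]-B)@f).round(4),"side",((p[:2]-B)@sv).round(4),"F",s["contact_force"].round(2),"w",s["gripper_width"])
    print("shift/m",(M.T@(tgt-p)).round(4),"rot/pi",(best[1]/np.pi).round(4),"joints",s["joint_pos"].round(2))
if __name__=="__main__":delta(float(sys.argv[1]),float(sys.argv[2]))
E
python3 go.py 0.03 0.2
```

```text
t 0.1 p [0.1616 0.6551 0.3033] y axis [ 0.239  0.971 -0.001] sg y= 1 *front
stapler-frame off 0.5465 side 0.6003 F [-0.27 -0.97 -0.11] w 1.001899758287941
shift/m [ 0.104  -0.5385  0.5806] rot/pi [0.0119 0.     0.0004] joints [-1.48  0.43  0.07  1.61 -0.03  1.11 -0.07]
```

Emit:
move_arm(xyz=[[0.0,-0.27,0.29],[0.0,-0.27,0.29],[0.0,-0.27,0.29],[0.0,-0.27,0.29],[0.0,-0.5385,0.5806],[0.0,-0.5385,0.5806],[0.0,-0.5385,0.5806],[0.0,-0.5385,0.5806],[0.0,-0.5385,0.5806],[0.0,-0.5385,0.5806],[0.0,-0.5385,0.5806],[0.0,-0.5385,0.5806]], rotation=[[0.012,0,0],[0.012,0,0],[0.012,0,0],[0.012,0,0],[0.012,0,0],[0.012,0,0],[0.012,0,0],[0.012,0,0],[0.012,0,0],[0.012,0,0],[0.012,0,0],[0.012,0,0]], hand=[54,54,54,54,54,54,54,54,54,54,54,54])

```text
time_s: 1.6
ee_pos: [0.574, 0.0267, 0.3039]
tcp_rot: [0.098, 0.7, -0.099, 0.7]
contact_force: [0.6, 0.9, 0.1]
gripper_width: 0.538
```

```bash
python3 go.py 0.03 0.2
```

```text
t 1.6 p [0.574  0.0267 0.3039] y axis [ 0.275  0.961 -0.001] sg y= 1 *front
stapler-frame off 0.0561 side 0.0307 F [0.58 0.95 0.05] w 0.5377685320228409
shift/m [ 0.104  -0.026   0.0306] rot/pi [0.0001 0.0001 0.0003] joints [-0.57  0.28  0.5   1.86 -0.15  1.04  1.28]
```

Emit:
move_arm(xyz=[[0.03,-0.026,0.0306],[0.09,-0.026,0.0306],[0.095,-0.026,0.0306],[0.095,-0.026,0.0306]], rotation=[[0,0,0],[0,0,0],[0,0,0],[0,0,0]], hand=[54,54,54,54])

```text
time_s: 2.1
ee_pos: [0.5964, -0.0065, 0.21]
tcp_rot: [0.098, 0.7, -0.099, 0.7]
contact_force: [-0.1, -0.1, 0.1]
gripper_width: 0.541
```

```bash
cat > snap.py <<'E'
import sys
from h import *
from bench import get_image
k=sys.argv[1]
for n in("side","top"):
    d=get_image(n);pickle.dump(d,open(f"{n}{k}.pkl","wb"))
    x0,y0=(190,100) if n=="side" else (215,90)
    cv2.imwrite(f"pics/{n}{k}.png",cv2.resize(d["image"][y0:y0+140,x0:x0+140],None,fx=4,fy=4,interpolation=cv2.INTER_CUBIC))
E
python3 snap.py 1;python3 go.py 0.03 0.2
```

```text
t 2.2 p [ 0.597  -0.0063  0.2111] y axis [0.275 0.962 0.   ] sg y= 1 *front
stapler-frame off 0.0308 side -0.0006 F [-0.75  0.11 -0.38] w 0.5394116055079161
shift/m [ 0.0111 -0.0008 -0.0006] rot/pi [ 0.0003  0.0008 -0.0001] joints [-0.46  0.43  0.47  1.89 -0.25  0.87  1.42]
```

View pics/side1.png

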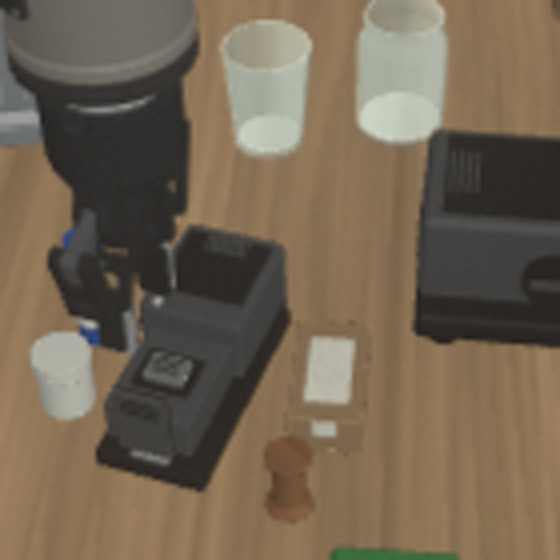

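View pics/top1.png

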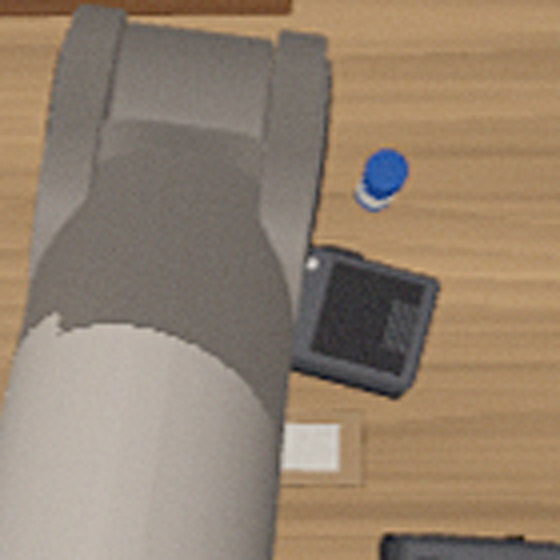

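The side view shows the hand over the stapler. The front finger's tip is at crop(125,345) and the rear finger's at crop(158,290). I'll take the finger geometry from the depth image.

```bash
cat > fing.py <<'E'
from h import *
from bench import readout
from scipy.spatial.transform import Rotation as R
import sys
d=load(sys.argv[1]);s=readout.sense();M=R.from_quat(s["tcp_rot"]).as_matrix()
P=pts(d);L=(P-s["ee_pos"])@M
ok=(L[...,0]>-.01)&(L[...,0]<.085)&(abs(L[...,1])<.07)&(abs(L[...,2])<.03)&(d["range_z"]>0)
for sg in(1,-1):
    q=L[ok&(np.sign(L[...,1])==sg)]
    print("finger",sg,len(q))
    for a in np.arange(.0,.09,.006):
        w=q[(q[:,0]>=a)&(q[:,0]<a+.006)]
        if len(w):print(a.round(3),len(w),"y",(np.percentile(w[:,1],[3,50,97])*1000).round(1),"z",(np.percentile(w[:,2],[3,97])*1000).round(1))
E
python3 fing.py side1
```

```text
finger 1 314
0.0 61 y [17.7 28.7 60. ] z [-18.4   8.7]
0.006 22 y [22.  48.7 58.6] z [-18.1   7.6]
0.012 38 y [22.4 51.  56.5] z [-14.4   8. ]
0.018 33 y [26.1 43.2 54.9] z [-14.6   6.8]
0.024 9 y [33.  34.7 51.3] z [-15.6  -8.3]
0.03 3 y [24.2 32.9 35.9] z [-12.7  -8.6]
0.036 10 y [22.3 29.2 33.8] z [-13.   -7.6]
0.042 17 y [25.1 36.1 37.1] z [-12.2   5.1]
0.048 17 y [26.1 33.2 37.7] z [-12.1   1.6]
0.054 20 y [23.4 34.2 36.5] z [-13.    4.2]
0.06 13 y [25.3 31.3 36.3] z [-13.2   0.9]
0.066 4 y [23.5 28.1 29.2] z [-11.4  -9. ]
0.072 1 y [28.5 28.5 28.5] z [1.6 1.6]
finger -1 227
0.0 17 y [-55.4 -24.5  -6.3] z [-18.7  -9.7]
0.006 16 y [-55.2 -44.4 -19. ] z [-17.9 -10.1]
0.012 15 y [-53.2 -44.6 -21. ] z [-14.   -7.6]
0.018 16 y [-52.7 -31.9 -24.1] z [-14.9  -2.4]
0.024 17 y [-49.  -26.7 -24.5] z [-14.5   1.3]
0.03 17 y [-30.3 -25.4 -21.9] z [-13.    1.4]
0.036 16 y [-34.6 -24.1 -22.5] z [-13.2   0.8]
0.042 14 y [-27.  -23.5 -22. ] z [-13.    0.7]
0.048 13 y [-27.2 -23.7 -22.1] z [-13.4   2.4]
0.054 16 y [-27.2 -23.4 -22. ] z [-13.    6.8]
0.06 18 y [-28.4 -23.9 -22.3] z [-13.   8.]
0.066 15 y [-25.8 -23.4 -22.1] z [-10.3   8.4]
```

Emit:
move_arm(xyz=[[0.035,-0.001,-0.0006],[0.06,-0.001,-0.0006],[0.063,-0.001,-0.0006],[0.063,-0.001,-0.0006]], rotation=[[0,0,0],[0,0,0],[0,0,0],[0,0,0]], hand=[54,54,54,54])

```text
time_s: 2.7
ee_pos: [0.5971, -0.0069, 0.1497]
tcp_rot: [0.098, 0.699, -0.098, 0.702]
contact_force: [0.2, -0.0, 0.2]
gripper_width: 0.538
```

```bash
python3 snap.py 2;python3 go.py 0.03 0.1425; python3 fing.py side2|grep -A20 finger.1|grep -v "^0.0[0-3]"
```

```text
t 2.8 p [ 0.5971 -0.007   0.1497] y axis [0.274 0.962 0.001] sg y= 1 *front
stapler-frame off 0.0301 side -0.0008 F [0.77 1.41 0.38] w 0.5409756128555588
shift/m [ 0.0072 -0.0001 -0.0009] rot/pi [ 0.0004  0.0014 -0.0005] joints [-0.43  0.51  0.43  1.93 -0.3   0.76  1.47]
finger 1 296
0.0 53 y [17.4 29.2 59.8] z [-17.8   8.3]
0.042 15 y [27.  35.3 37.3] z [-12.2   4.1]
0.048 17 y [25.1 35.6 37.7] z [-12.7   4.9]
0.054 17 y [24.7 34.  37.3] z [-12.7   4.8]
0.06 11 y [11.7 29.1 35.3] z [-15.8   2.8]
0.066 15 y [ 6.7 12.5 29. ] z [-18.8  -5. ]
0.072 12 y [12.2 13.1 16. ] z [-19.3  -8.2]
0.078 7 y [13.3 13.6 15.6] z [-18.1  -5.6]
finger -1 302
0.0 18 y [-57.1 -27.2 -16.5] z [-18.5  -9. ]
```

View pics/side2.png

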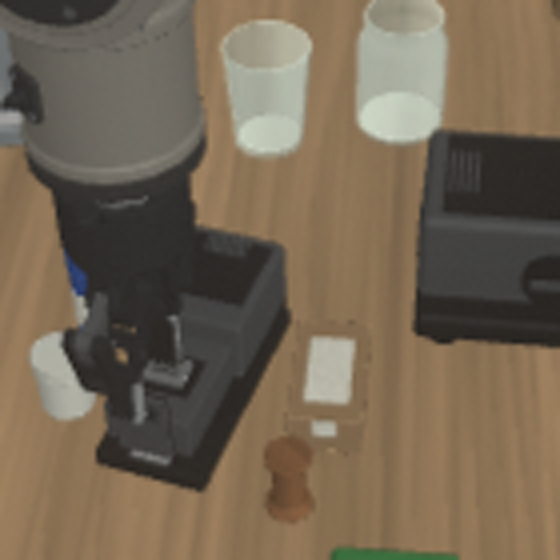

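The front finger stands about 9 mm ahead of the lip, at crop(140,400), and the rear finger is over the button. Next I'll descend in small steps and watch the force.

Emit:
move_arm(xyz=[[0.005,0,-0.0009],[0.007,0,-0.0009],[0.008,0,-0.0009],[0.008,0,-0.0009]], rotation=[[0,0.001,0],[0,0.001,0],[0,0.001,0],[0,0.001,0]], hand=[54,54,54,54])

```text
time_s: 3.3
ee_pos: [0.5962, -0.0068, 0.1416]
tcp_rot: [0.098, 0.7, -0.098, 0.701]
contact_force: [0.0, 0.3, 0.5]
gripper_width: 0.541
```

```bash
python3 go.py 0.03 0.1385
```

```text
t 3.3 p [ 0.5962 -0.0068  0.1416] y axis [0.275 0.962 0.001] sg y= 1 *front
stapler-frame off 0.0301 side 0.0001 F [0.   0.3  0.48] w 0.5410565891283088
shift/m [ 0.0031 -0.0001  0.0001] rot/pi [ 0.0004  0.0003 -0.0004] joints [-0.42  0.52  0.42  1.93 -0.31  0.74  1.47]
```

Emit:
move_arm(xyz=[[0.001,0,0],[0.0015,0,0],[0.002,0,0],[0.002,0,0]], rotation=[[0,0,0],[0,0,0],[0,0,0],[0,0,0]], hand=[54,54,54,54])

```text
time_s: 3.8
ee_pos: [0.5962, -0.0068, 0.1396]
tcp_rot: [0.098, 0.7, -0.098, 0.701]
contact_force: [-0.2, 0.6, -0.8]
gripper_width: 0.537
```

Emit:
move_arm(xyz=[[0.0005,0,0],[0.001,0,0],[0.001,0,0]], rotation=[[0,0,0],[0,0,0],[0,0,0]], hand=[54,54,54])

```text
time_s: 4.18
ee_pos: [0.5963, -0.0067, 0.1387]
tcp_rot: [0.098, 0.7, -0.098, 0.701]
contact_force: [0.0, 0.5, 3.2]
gripper_width: 0.542
```

Emit:
move_arm(xyz=[[0.0005,0,0],[0.001,0,0],[0.001,0,0]], rotation=[[0,0,0],[0,0,0],[0,0,0]], hand=[54,54,54])

```text
time_s: 4.55
ee_pos: [0.5964, -0.0067, 0.1377]
tcp_rot: [0.098, 0.7, -0.098, 0.701]
contact_force: [-0.3, 1.5, 3.4]
gripper_width: 0.541
```

```bash
python3 snap.py 3;python3 go.py 0.03 0.1385;python3 fing.py side3|grep -A20 finger.1|grep -v "^0.0[0-3]"
```

```text
t 4.65 p [ 0.5963 -0.0067  0.1377] y axis [0.274 0.962 0.001] sg y= 1 *front
stapler-frame off 0.0301 side -0.0 F [-0.5   0.54  3.19] w 0.5375276768600624
shift/m [-0.0008 -0.0001 -0.    ] rot/pi [ 0.0004  0.0004 -0.0004] joints [-0.42  0.53  0.42  1.94 -0.31  0.74  1.48]
finger 1 324
0.0 48 y [17.6 29.5 60.1] z [-18.3   8.1]
0.042 14 y [24.7 31.6 37.6] z [-12.3  -1.6]
0.048 23 y [10.9 30.9 38.3] z [-15.5   5.3]
0.054 24 y [11.2 29.7 37.4] z [-18.6   5.8]
0.06 19 y [13.1 14.5 36.1] z [-18.3  -0.5]
0.066 10 y [10.2 14.1 28.9] z [-18.3  -5.9]
0.072 19 y [ 0.9  5.7 14.5] z [-28.2  -9.2]
0.078 21 y [ 6.1  8.6 15.1] z [-28.6  26. ]
0.084 4 y [ 1.1 12.3 14. ] z [-28.9  -9.2]
finger -1 471
0.0 17 y [-53.8 -29.1 -17.1] z [-18.6  -9.7]
```

View pics/side3.png

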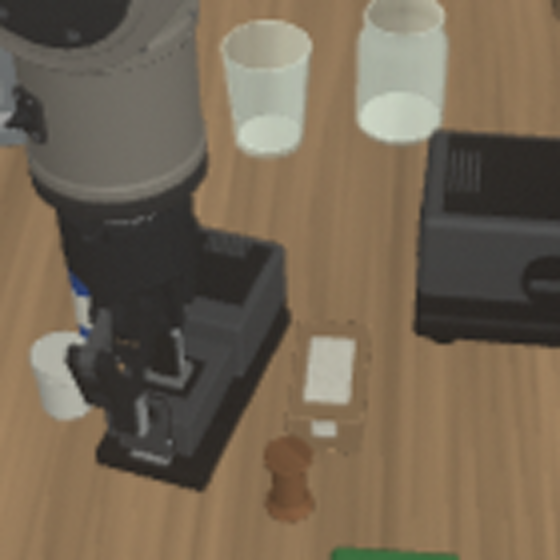

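Still latched, with the lip at tool y of about 14 mm and a button force of about 3 N. I'll press further.

Emit:
move_arm(xyz=[[0.0005,0,0],[0.001,0,0],[0.001,0,0]], rotation=[[0,0,0],[0,0,0],[0,0,0]], hand=[54,54,54])

```text
time_s: 5.03
ee_pos: [0.5963, -0.0067, 0.1367]
tcp_rot: [0.098, 0.7, -0.098, 0.701]
contact_force: [-0.8, 1.3, 4.0]
gripper_width: 0.538
```

```bash
python3 go.py 0.03 0.1385;python3 - <<'E'
from h import *
from bench import get_image
d=get_image("side");pickle.dump(d,open("side4.pkl","wb"))
E
python3 fing.py side4|grep -A20 finger.1|grep -v "^0.0[0-3]"
```

```text
t 5.025 p [ 0.5963 -0.0067  0.1367] y axis [0.275 0.962 0.001] sg y= 1 *front
stapler-frame off 0.0301 side -0.0 F [-0.78  1.29  3.99] w 0.5382983628909704
shift/m [-0.0018 -0.0001 -0.    ] rot/pi [ 0.0004  0.0004 -0.0005] joints [-0.42  0.53  0.42  1.94 -0.31  0.73  1.48]
finger 1 329
0.0 48 y [16.5 29.2 60.3] z [-18.   9.]
0.042 12 y [26.5 34.  37.5] z [-12.3   3.7]
0.048 20 y [11.9 33.5 37.8] z [-17.6   5.1]
0.054 26 y [ 8.8 29.3 36.8] z [-18.9   4.3]
0.06 18 y [13.1 19.1 36. ] z [-18.4   0.5]
0.066 9 y [ 9.4 13.4 29. ] z [-18.4  -8.8]
0.072 23 y [ 1.1  5.5 14.2] z [-28.5 -10.2]
0.078 19 y [ 5.3 11.  16. ] z [-29.5  10. ]
0.084 6 y [ 6.8 10.3 14.6] z [-26.6 -13.1]
finger -1 463
0.0 16 y [-54.5 -25.9 -13.6] z [-18.8  -9.4]
```

Emit:
move_arm(xyz=[[0.0005,0,0],[0.001,0,0],[0.001,0,0]], rotation=[[0,0,0],[0,0,0],[0,0,0]], hand=[54,54,54])

```text
time_s: 5.45
ee_pos: [0.5964, -0.0067, 0.1357]
tcp_rot: [0.098, 0.7, -0.098, 0.701]
contact_force: [-0.3, 1.8, 4.0]
gripper_width: 0.54
```

```bash
python3 snap.py 5; python3 go.py 0.03 0.1385
python3 fing.py side5|grep -A20 finger.1|grep -v "^0.0[0-3]"
```

```text
t 5.55 p [ 0.5964 -0.0067  0.1356] y axis [0.274 0.962 0.001] sg y= 1 *front
stapler-frame off 0.0302 side -0.0 F [-0.84  1.34  4.89] w 0.5365823537963726
shift/m [-0.0029 -0.0002 -0.    ] rot/pi [ 0.0004  0.0004 -0.0005] joints [-0.42  0.53  0.42  1.94 -0.32  0.73  1.48]
finger 1 333
0.0 50 y [18.5 28.5 60.3] z [-18.    7.8]
0.042 11 y [25.5 33.7 37.5] z [-12.5   3.6]
0.048 20 y [17.6 32.4 37.9] z [-16.6   3.6]
0.054 24 y [18.6 30.5 36.9] z [-18.    5.8]
0.06 17 y [19.9 26.3 35.6] z [-18.1  15.4]
0.066 9 y [ 1.8 21.8 29.4] z [-20.   -6.8]
0.072 26 y [ 0.7  6.  22.8] z [-28.5  -1. ]
0.078 30 y [ 5.  21.4 23.9] z [-28.1  14.9]
0.084 6 y [ 5.5 14.5 23.9] z [-26.8  25.7]
finger -1 481
0.0 14 y [-54.9 -21.7 -17.1] z [-17.9  -8.6]
```

View pics/side5.png

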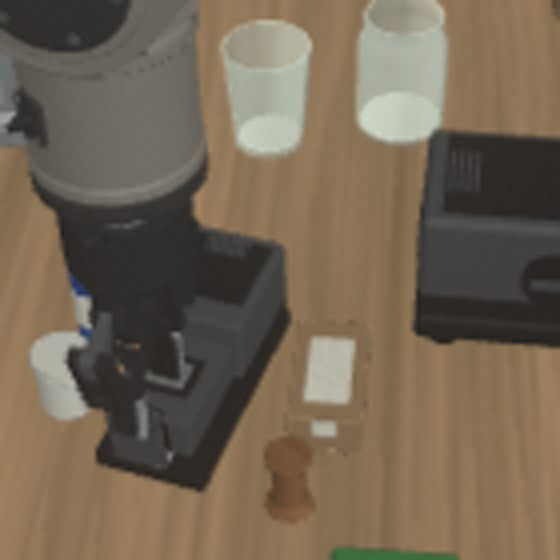

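The catch let go. The lip has moved from tool y 14 to about 22 mm, so it rests on the front finger roughly 9 mm out. Next I'll lift the rear finger clear of the button, keeping the front finger against the lip.

Emit:
move_arm(xyz=[[-0.001,0,0],[-0.002,0,0],[-0.003,0,0],[-0.004,0,0],[-0.005,0,0],[-0.006,0,0],[-0.007,0,0],[-0.008,0,0],[-0.008,0,0]], rotation=[[0,0,0],[0,0,0],[0,0,0],[0,0,0],[0,0,0],[0,0,0],[0,0,0],[0,0,0],[0,0,0]], hand=[54,54,54,54,54,54,54,54,54])

```text
time_s: 6.68
ee_pos: [0.5964, -0.0067, 0.1437]
tcp_rot: [0.098, 0.7, -0.097, 0.701]
contact_force: [0.6, 2.7, -0.2]
gripper_width: 0.543
```

```bash
python3 go.py 0.10 0.1437; python3 - <<'E'
from h import *
from bench import get_image
d=get_image("side");pickle.dump(d,open("side6.pkl","wb"))
E
python3 fing.py side6|grep -A20 finger.1|grep -v "^0.0[0-3]"
```

```text
t 6.675 p [ 0.5964 -0.0067  0.1437] y axis [0.274 0.962 0.002] sg y= 1 *front
stapler-frame off 0.0302 side -0.0 F [ 0.59  2.67 -0.16] w 0.5432750802363376
shift/m [0.0002 0.0698 0.0001] rot/pi [ 0.0004  0.0004 -0.0005] joints [-0.42  0.52  0.42  1.93 -0.31  0.75  1.47]
finger 1 327
0.0 50 y [16.8 28.9 60. ] z [-17.8   7.9]
0.042 15 y [23.8 32.5 37.4] z [-12.3   2.2]
0.048 15 y [24.8 34.5 36.8] z [-12.4   3.6]
0.054 17 y [23.7 34.9 36.8] z [-14.3   5.6]
0.06 18 y [17.3 23.3 35.5] z [-17.6   8.7]
0.066 11 y [17.3 22.4 29.6] z [-18.8  15.1]
0.072 11 y [20.1 23.  26.5] z [-19.   11.6]
0.078 40 y [ 1.5 14.6 24. ] z [-28.5  16.9]
0.084 7 y [ 7.  21.7 24.4] z [-23.2  23.6]
finger -1 491
0.0 18 y [-55.8 -24.  -16.4] z [-18.3  -8.9]
```

The finger is off the button, and the lip pushes the front finger at about 2.7 N. Now I'll let the magazine out slowly at 3 mm per row.

Emit:
move_arm(xyz=[[0,0.002,0],[0,0.005,0],[0,0.008,0],[0,0.011,0],[0,0.014,0],[0,0.017,0],[0,0.02,0],[0,0.023,0],[0,0.026,0],[0,0.029,0],[0,0.032,0],[0,0.034,0]], rotation=[[0,0,0],[0,0,0],[0,0,0],[0,0,0],[0,0,0],[0,0,0],[0,0,0],[0,0,0],[0,0,0],[0,0,0],[0,0,0],[0,0,0]], hand=[54,54,54,54,54,54,54,54,54,54,54,54])

```text
time_s: 8.22
ee_pos: [0.6058, 0.0263, 0.1438]
tcp_rot: [0.098, 0.7, -0.097, 0.701]
contact_force: [-1.0, 1.6, -1.2]
gripper_width: 0.537
```

```bash
python3 snap.py 7; python3 go.py 0.10 0.1437
python3 fing.py side7|grep -A20 finger.1|grep -v "^0.0[0-3]"
```

```text
t 8.325 p [0.6058 0.0263 0.1438] y axis [0.274 0.962 0.002] sg y= 1 *front
stapler-frame off 0.0645 side 0.0 F [-0.78  1.42 -0.45] w 0.5411538354857075
shift/m [0.0001 0.0355 0.0001] rot/pi [ 0.0005  0.0004 -0.0005] joints [-0.47  0.53  0.42  1.91 -0.31  0.76  1.42]
finger 1 315
0.0 55 y [18.8 28.8 59.5] z [-17.6   8.2]
0.042 11 y [25.5 32.8 36.9] z [-11.9   4. ]
0.048 18 y [25.1 34.9 37.9] z [-12.3   3.2]
0.054 15 y [22.3 35.3 36.8] z [-12.5   4.5]
0.06 20 y [16.8 23.5 35.1] z [-18.1   1.5]
0.066 10 y [22.1 23.  29.6] z [-18.8   8.6]
0.072 8 y [22.4 22.7 24.4] z [-17.9  16.4]
0.078 20 y [17.9 22.4 23.5] z [-18.6  13. ]
0.084 3 y [22.7 23.2 23.3] z [-1.2 11.2]
finger -1 384
0.0 19 y [-52.9 -24.8 -17.1] z [-18.4  -9.5]
```

View pics/side7.png

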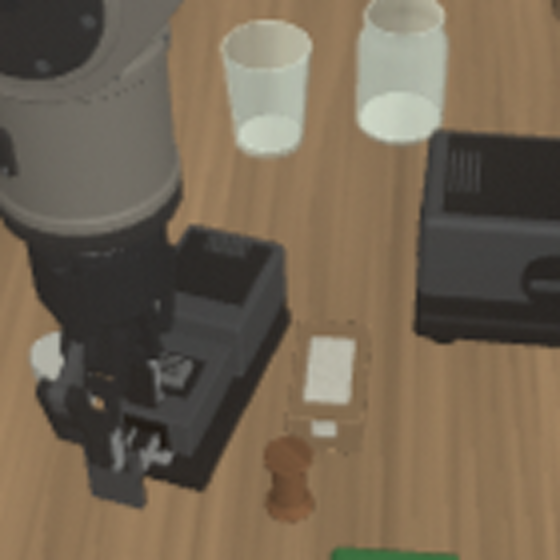

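The picture shows the magazine about 43 mm out and still against the finger, with the lip at tool y 22–23 mm. The stapler hasn't moved. Carrying on.

Emit:
move_arm(xyz=[[0,0.002,0],[0,0.005,0],[0,0.008,0],[0,0.011,0],[0,0.014,0],[0,0.017,0],[0,0.02,0],[0,0.023,0],[0,0.026,0],[0,0.029,0],[0,0.032,0],[0,0.035,0]], rotation=[[0,0,0],[0,0,0],[0,0,0],[0,0,0],[0,0,0],[0,0,0],[0,0,0],[0,0,0],[0,0,0],[0,0,0],[0,0,0],[0,0,0]], hand=[54,54,54,54,54,54,54,54,54,54,54,54])

```text
time_s: 9.82
ee_pos: [0.6155, 0.06, 0.1439]
tcp_rot: [0.098, 0.7, -0.097, 0.701]
contact_force: [0.7, -0.7, -0.1]
gripper_width: 0.542
```

Emit:
move_arm(xyz=[[0,0.002,0],[0,0.004,0],[0,0.006,0],[0,0.008,0],[0,0.01,0],[0,0.01,0]], rotation=[[0,0,0],[0,0,0],[0,0,0],[0,0,0],[0,0,0],[0,0,0]], hand=[54,54,54,54,54,54])

```text
time_s: 10.58
ee_pos: [0.6183, 0.0698, 0.1439]
tcp_rot: [0.098, 0.7, -0.097, 0.701]
contact_force: [-0.2, -0.5, 0.5]
gripper_width: 0.539
```

```bash
python3 snap.py 8; python3 go.py 0.10 0.1437
python3 fing.py side8|grep -A20 finger.1|grep -v "^0.0[0-3]"
```

```text
t 10.675 p [0.6183 0.0695 0.1439] y axis [0.274 0.962 0.001] sg y= 1 *front
stapler-frame off 0.1095 side -0.0001 F [-0.7   0.27  0.55] w 0.5424202119094994
shift/m [ 0.0002 -0.0095 -0.0001] rot/pi [ 0.0004  0.0005 -0.0005] joints [-0.53  0.56  0.42  1.87 -0.31  0.78  1.35]
finger 1 339
0.0 58 y [19.  29.1 60.2] z [-18.4   8.2]
0.042 11 y [28.  30.5 36.9] z [-12.   -6.2]
0.048 18 y [24.1 34.7 38.1] z [-12.3   3.8]
0.054 20 y [ 7.3 34.3 37. ] z [-14.    5.8]
0.06 30 y [ 4.2  9.5 35.3] z [-18.5  -0.4]
0.066 15 y [ 4.6  9.8 30.6] z [-18.7  -5.2]
0.072 10 y [ 5.1  8.9 11.4] z [-18.3  -6.1]
0.078 10 y [ 8.1  9.6 10.7] z [-17.8  -4.3]
0.084 1 y [8.5 8.5 8.5] z [-15.8 -15.8]
finger -1 203
0.0 16 y [-56.4 -37.  -16.6] z [-18.5  -9.3]
```

View pics/side8.png

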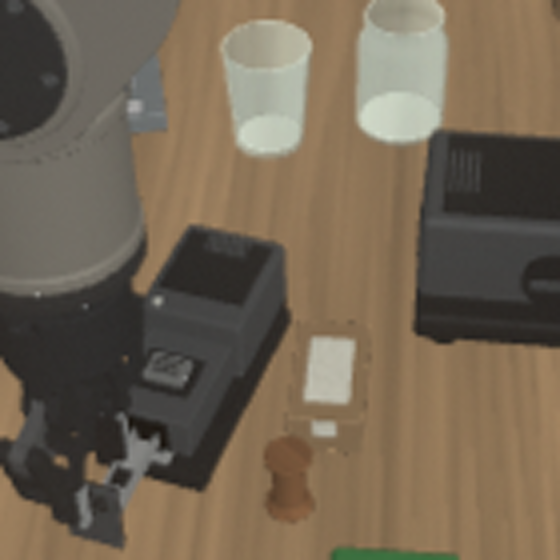

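The magazine is fully out: the lip front is 119 mm ahead of the button, which is 44 + 75. The fingers are clear of it on both sides. I'll lift straight up, then move away.

Emit:
move_arm(xyz=[[-0.02,0,0],[-0.06,0,0],[-0.12,0,0],[-0.15,0,0],[-0.15,0.06,0],[-0.15,0.12,0],[-0.15,0.18,0],[-0.15,0.24,0],[-0.15,0.28,0],[-0.15,0.28,0],[-0.15,0.28,0]], rotation=[[0,0,0],[0,0,0],[0,0,0],[0,0,0],[0,0,0],[0,0,0],[0,0,0],[0,0,0],[0,0,0],[0,0,0],[0,0,0]], hand=[54,54,54,54,54,54,54,54,54,54,54])

```text
time_s: 12.05
ee_pos: [0.6949, 0.3378, 0.2953]
tcp_rot: [0.098, 0.699, -0.098, 0.701]
contact_force: [-0.2, 0.1, -0.0]
gripper_width: 0.543
```

```bash
python3 snap.py 9; python3 go.py 0.10 0.1437; sed -e 's/top0/top9/;s/side0/side9/' b.py>b9.py; python3 b9.py; sed 's/top0/top9/;s/side0/side9/' pose.py>p9.py; python3 p9.py|head -1
python3 - <<'E'
from h import *
s0=load("side0")["image"].astype(int);s9=load("side9")["image"].astype(int)
m=(abs(s0-s9).max(2)>40).astype(np.uint8);n,l,st,c=cv2.connectedComponentsWithStats(m);print([x.tolist() for x in st[1:] if x[4]>8])
E
```

```text
t 12.15 p [0.695  0.3371 0.2954] y axis [0.276 0.961 0.002] sg y= 1 *front
stapler-frame off 0.3878 side -0.0001 F [-0.55 -0.65 -0.04] w 0.5385500436918967
shift/m [ 0.1512 -0.2881 -0.0004] rot/pi [-0.0001  0.0008 -0.0005] joints [-0.8   0.63  0.44  1.37 -0.27  1.2   0.95]
[268 155  11  12  96] [273.30208333 160.69791667]
btn rect ((588.8922119140625, -36.31684875488281), (22.2413387298584, 27.940919876098633), 75.78803253173828)
top btn [ 0.58890491 -0.03625855]
side btn [ 0.58722371 -0.03393372  0.069     ]
dist (81) 79.79355819991571 yaw from centres -105.6871260600106
housing rect mm ((567.1359252929688, -113.07356262207031), (89.43438720703125, 73.57459259033203), 74.23055267333984) mean [ 0.5672373  -0.11323833]
[[0, 0, 201, 65, 8842], [201, 0, 72, 64, 3083], [265, 0, 72, 40, 1006], [342, 0, 20, 5, 63], [466, 0, 46, 78, 1865], [173, 56, 5, 8, 15], [193, 64, 25, 8, 128], [140, 68, 21, 8, 140], [466, 69, 46, 96, 1758], [483, 71, 15, 5, 45], [172, 75, 12, 5, 37], [187, 76, 11, 3, 19], [491, 78, 7, 4, 18], [128, 80, 39, 34, 484], [0, 97, 62, 85, 4047], [449, 107, 39, 60, 987], [63,
[... 491 characters left out ...]
sel,2],[2,50,98]).round(4))
                          ~~~~~~~~~~~~~^^^^^^^^^^^^^^^^^^
    return _quantile_unchecked(
        a, q, axis, out, overwrite_input, method, keepdims, weights)
    return _ureduce(a,
                    func=_quantile_ureduce_func,
    ...<5 lines>...
                    overwrite_input=overwrite_input,
                    method=method)
    r = func(a, **kwargs)
    result = _quantile(arr,
                       quantiles=q,
    ...<2 lines>...
                       out=out,
                       weights=wgt)
    slices_having_nans = np.isnan(arr[-1, ...])
                                  ~~~^^^^^^^^^
IndexError: index -1 is out of bounds for axis 0 with size 0
```

View pics/side9.png

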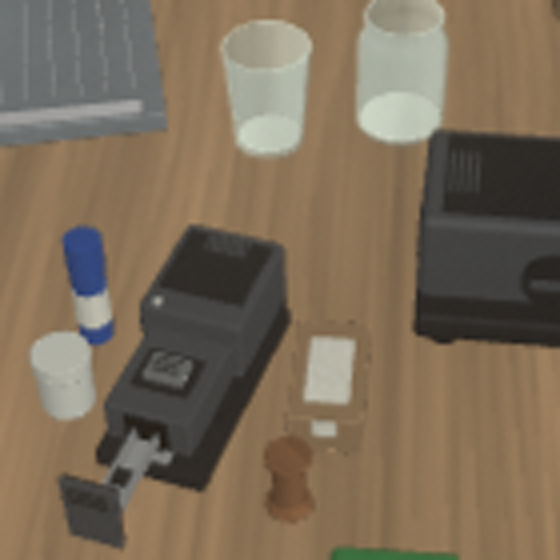

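View pics/top9.png

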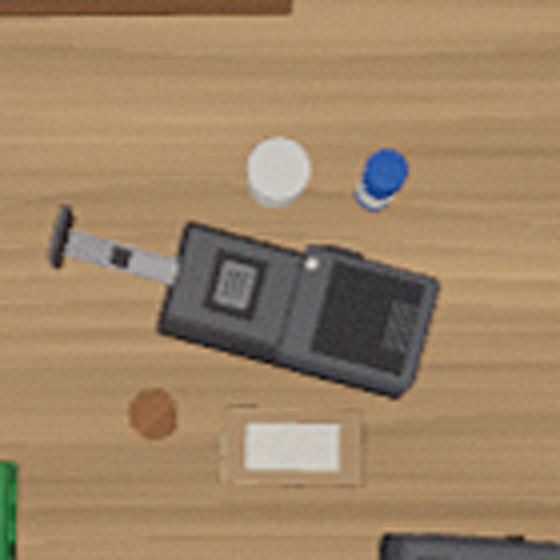

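The magazine is fully out, with the nose plate at top crop(62,237). The button is up, and the stapler and everything around it stand where they were. Handing in.

```bash
python3 -c "
from bench import job;print(job.sign_off())"
```

```text
the job is handed in; nothing more can be done
None
```

The staple magazine of the small dark-grey stapler is fully open, and the job is handed in at about 12 s of the 38 s allowed. I pressed the release with the rear fingertip (about 4–5 N). The front finger, waiting about 9 mm ahead of the lip, caught the magazine there, well before half-way. I then lifted off the button, let the magazine out at about 24 mm/s against that finger, and raised the hand away.

**Last checks:**
- **Magazine:** the lip front measured 119 mm ahead of the button's centre. Fully open should be 44 + 75 = 119 mm.
- **Button:** it looks back up in the final pictures.
- **Stapler:** its measured position agrees with the start to within 0.3 mm and its direction to within half a degree.
- **Surroundings:** the nearby items look unmoved in the final pictures. I didn't measure each one's position.

One check failed: my script for measuring the lip by depth stopped with an error. It searched for the lip where it sits when shut, and nothing was there any more. The 119 mm figure was measured just before, while the hand was still beside the lip. The side and top cameras put the button about 2–3 mm apart, close to the stated calibration error.

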